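# Load the pH calibration caddy

### The job

Load the calibration caddy: take the three small white buffer bottles (red, green and blue caps) and the small amber bottle (black cap) from the open worktop beside the caddy and stand each one upright in the middle of the caddy's coloured pad that matches its cap. Do not knock any bottle over, and leave the red-lidded sample cup and the plain white tub where they stand. Bottles at the back of the bench are not part of the job.

Things in the scene. Friction and masses are not known exactly. Their poses are not given: they have to be found in the camera images.
- pad_red: red disc, 60 mm diameter, 2 mm thick, fixed at the centre of one bay of a fixed white tray (the caddy); origin: centre of its underside, 4 mm above the worktop (a bottle on it stands 6 mm above the worktop); x, y along the tray's walls. Tray 154 x 154 mm, 2 x 2 square bays 71 mm wide inside, centres 75 mm apart, walls 4 mm thick, 18 mm high; colours change bays
- pad_green: green disc, 60 mm diameter, 2 mm thick, fixed at the centre of one bay of a fixed white tray (the caddy); origin: centre of its underside, 4 mm above the worktop (a bottle on it stands 6 mm above the worktop); x, y along the tray's walls. Tray 154 x 154 mm, 2 x 2 square bays 71 mm wide inside, centres 75 mm apart, walls 4 mm thick, 18 mm high; colours change bays
- pad_blue: blue disc, 60 mm diameter, 2 mm thick, fixed at the centre of one bay of a fixed white tray (the caddy); origin: centre of its underside, 4 mm above the worktop (a bottle on it stands 6 mm above the worktop); x, y along the tray's walls. Tray 154 x 154 mm, 2 x 2 square bays 71 mm wide inside, centres 75 mm apart, walls 4 mm thick, 18 mm high; colours change bays
- pad_black: black disc, 60 mm diameter, 2 mm thick, fixed at the centre of one bay of a fixed white tray (the caddy); origin: centre of its underside, 4 mm above the worktop (a bottle on it stands 6 mm above the worktop); x, y along the tray's walls. Tray 154 x 154 mm, 2 x 2 square bays 71 mm wide inside, centres 75 mm apart, walls 4 mm thick, 18 mm high; colours change bays
- red_bottle: small white bottle with a red screw cap and a label with a red stripe, upright on the open worktop right of the caddy; round body 42 mm diameter from the foot to about 50 mm, rounding off to the neck at 65 mm, cap 27 mm diameter, 80 mm high in all, about 0.065 kg; origin at the centre of its underside, z up its axis (a similar bottle at the far right back of the bench is not meant)
- green_bottle: small white bottle with a green screw cap and a label with a green stripe, upright on the open worktop right of the caddy; round body 42 mm diameter from the foot to about 50 mm, rounding off to the neck at 65 mm, cap 27 mm diameter, 80 mm high in all, about 0.065 kg; origin at the centre of its underside, z up its axis (a similar bottle at the far right back of the bench is not meant)
- blue_bottle: small white bottle with a blue screw cap and a label with a blue stripe, upright on the open worktop right of the caddy; round body 42 mm diameter from the foot to about 50 mm, rounding off to the neck at 65 mm, cap 27 mm diameter, 80 mm high in all, about 0.065 kg; origin at the centre of its underside, z up its axis (a similar bottle at the far right back of the bench is not meant)
- amber_bottle: small brown amber bottle with a black screw cap, standing upright on the open worktop to the right of the caddy; round body 48 mm diameter from the foot to about 60 mm, rounding off to the neck at 80 mm, cap 29 mm diameter, 103 mm high in all, about 0.18 kg; origin at the centre of its underside, z up its axis (a larger amber bottle stands far back and is not meant)
- sample_cup: white sample cup with a wide red lid, 56 mm diameter, 60 mm high, loose, among the bottles; does not belong in the caddy: leave it; origin at the centre of its underside
- white_tub: plain white screw tub with a white lid, 52 mm diameter, 50 mm high, loose, among the bottles; does not belong in the caddy: leave it; origin at the centre of its underside

How it is judged:
At the end, for the whole second after the job is handed in: Each of the four bottles stands upright (within 0.1 rad) and still on the pad of its cap's colour, its centre within 15 mm of the pad's centre and its foot on the pad (height within about 5 mm); the sample cup and the white tub are upright and within 30 mm of where they were (horizontal distance between red_bottle and pad_red below 0.015 m and z of red_bottle in the frame of pad_red between -0.003 and 0.007 m and angle between each of red_bottle, green_bottle, blue_bottle, amber_bottle, sample_cup, white_tub's own z axis and vertical below 0.1 rad and linear speed of each of red_bottle, green_bottle, blue_bottle, amber_bottle below 0.02 m/s and horizontal distance between green_bottle and pad_green below 0.015 m and z of green_bottle in the frame of pad_green between -0.003 and 0.007 m and horizontal distance between blue_bottle and pad_blue below 0.015 m and z of blue_bottle in the frame of pad_blue between -0.003 and 0.007 m and horizontal distance between amber_bottle and pad_black below 0.015 m and z of amber_bottle in the frame of pad_black between -0.003 and 0.007 m and distance of each of sample_cup, white_tub from where it was at the start of the episode below 0.03 m); the robot touches nothing.
It fails at once if a bottle is knocked over (angle between any of red_bottle, green_bottle, blue_bottle, amber_bottle's own z axis and vertical above 0.8 rad).
It fails at once if the sample cup or the white tub is moved more than 30 mm (distance of any of sample_cup, white_tub from where it was at the start of the episode above 0.03 m).
It also fails if it takes over 112 s, if anything falls off the work surface, if the arm or the gripper's body presses on something with over 40 N, if the wrist force passes 120 N, or if a joint passes its speed limit or range.

### The arm

A 6-joint arm with a two-finger parallel gripper is mounted at the origin on a cart in front of the work surface, level with it; the furniture and walls round the work are solid. World frame = base frame: x ahead of the robot, y to its left, z up, the work surface at z = 0. Lengths are in m, angles in rad, forces in N, time in s.
With the tool pointing down it reaches from about 0.375 to 0.825 m from the base axis. Payload 5.5 kg.
Tool frame: the origin (TCP) lies on the centre line of the jaws, within the pads' length; the fingertips stand finger_overhang ahead of it and the grasp point (between the pads) lies 3 mm ahead of it (finger_overhang is the distance from the TCP to the fingertips, in m); z points along the fingers, y is the line along which they close (so a half turn about z gives the same grasp; the last joint's range is limited). The gripper opens to 85 mm and grips with 20 to 120 N. Pads are 22 mm wide; open, the fingers measure 114 mm over their backs; the gripper's body (76 mm by 85 mm) begins 54 mm behind the grasp point. The pads swing forward as they close: fully open they stand 13 mm farther back than shut.
Start: joints at [1.252, 0.314, -0.047, 1.21, 0, 1.571], TCP at [0.188, 0.57, 0.22] pointing down, gripper open.
Joint ranges: [-2.67, 2.67], [-0.69, 1.73], [-1.03, 1.25], [-2.08, 2.16], [-1.42, 1.45], [-3.14, 3.14]. Speed limits (rad/s): [2.39, 2.39, 3.01, 3.14, 3.14, 3.14].

### API

Orientations are given as a unit quaternion [x, y, z, w].
In Python, from plant import * gives the robot as it stands. The module is installed in compiled form; this text tells all that it offers. Calls block until the motion is done:
- move_ptp(position, orientation): joint-space move of the TCP to a pose.
- movel(position, attitude=None, rate=0.15): straight line of the TCP; attitude=None keeps the orientation; rate is the mean speed in m/s.
- move_joints(angles): joint-space move.
- grip(opening): finger opening in m; the grip force is fixed at half the most; returns when the fingers have stopped.
- dwell(seconds).
- inverse_kinematics(position, orientation): joint angles nearest the present ones, or None.
- capture(name): name is "scene" or "top" or "wrist"; returns (picture, depth): 420x560x3 uint8, red, green, blue; 420x560 float32, m along the optical axis (not along the pixel's ray), 0 where there is no reading.
- get_calibration(name): a dict with "camera_matrix" (3x3 intrinsics, pixels), "R" (3x3) and "t" (3): a world point X has camera coordinates R X + t; the wrist camera has in their place "T_tool_cam" (4x4, takes a point from camera to tool coordinates, whose origin is the TCP and whose axes are the flange's). Camera axes: x right, y down, z forward; pixel columns grow to the right and rows downward; lengths in m; the calibration is good to about 2 mm. A picture is of the moment at which its call begins: read the wrist's pose just before it. get_calibration takes no time and is no camera call.
A pose or a line that the arm cannot do raises Unreachable and nothing moves.
- job_done(): hands the job in; it is judged then, once.
Readings, each from a call of its own:
- read_t(): time.
- read_joint_positions(): joint angles.
- read_dq(): joint speeds.
- read_joint_efforts(): joint torques, N m.
- read_ee_pos(): TCP position.
- read_tcp_rot(): TCP orientation.
- read_force(): force on the tool from outside, world axes, zero at the start.
- read_wrist_torque(): the same for the moment, N m.
- read_width(): finger opening in m.
- read_grasp_force(): force on a finger pad.
Only numpy, scipy, OpenCV 4.12 (cv2) and the standard library are available. Lean on these libraries where they do the work, as an engineer would, in place of code of your own. Each camera call takes 0.05 s, during which the arm holds its last target. There are 200 camera calls.

## Working session

There is one attempt and no reset: what is moved stays moved. The work goes in short steps, each a Python script; the robot and the scene stay as the last script left them, time stands still between calls to the robot, and variables do not carry over. Pictures are saved under pics/ and viewed, at most 14 in all, crops included, and the job is handed in when it is done.

```bash
mkdir -p pics; python3 - <<'E'
from plant import *
import cv2,numpy as np
for n in("top","scene"):
    im,d=capture(n); cv2.imwrite(f"pics/{n}0.png",im[:,:,::-1]); np.save(f"pics/{n}0.npy",d)
    c=get_calibration(n); print(n,c)
print(read_tcp_rot(),read_ee_pos(),read_t(),[k for k in globals() if 'over' in k], get_calibration("wrist"))
E
```

```text
top {'camera_matrix': array([[495.86724002,   0.        , 278.68657849],
       [  0.        , 495.86724002, 206.81226597],
       [  0.        ,   0.        ,   1.        ]]), 'R': array([[-0.02245468, -0.99974488,  0.00244069],
       [-0.97644706,  0.02140727, -0.21469247],
       [ 0.21458545, -0.00720406, -0.97667865]]), 't': array([-0.00523361,  0.53752535,  1.17900341])}
scene {'camera_matrix': array([[521.3105492 ,   0.        , 288.57063841],
       [  0.        , 521.3105492 , 196.13692058],
       [  0.        ,   0.        ,   1.        ]]), 'R': array([[ 0.84563807, -0.53373628,  0.00467335],
       [-0.36473467, -0.58422445, -0.72501753],
       [ 0.38969844,  0.61139789, -0.68871456]]), 't': array([-0.4577408,  0.2387345,  0.9225516])}
[ 1.58730132e-01  9.87321707e-01 -7.55453032e-04 -1.44731970e-04] [0.18786478 0.5692677  0.21921913] 0.1 ['finger_overhang'] {'camera_matrix': array([[350.39276143,   0.        , 277.48382028],
       [  0.        , 350.39276143, 216.25268444],
       [  0.        ,   0.        ,   1.        ]]), 'T_tool_cam': array([[ 3.43458758e-04, -9.48364309e-01, -3.17182944e-01,
         8.08278481e-02],
       [ 9.99999860e-01,  4.53546854e-04, -2.73245899e-04,
        -9.37777158e-04],
       [ 4.02993984e-04, -3.17182806e-01,  9.48364332e-01,
        -1.53966267e-01],
       [ 0.00000000e+00,  0.00000000e+00,  0.00000000e+00,
         1.00000000e+00]])}
```

View pics/top0.png

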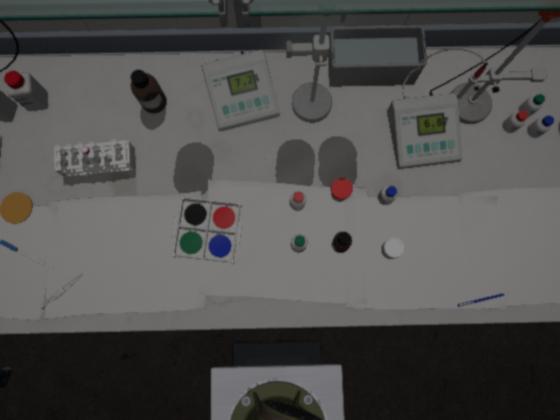

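View pics/scene0.png

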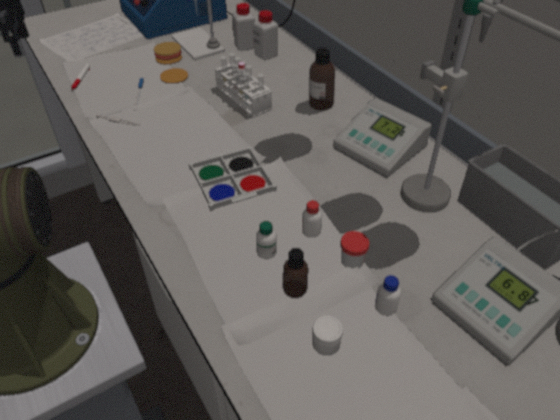

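The top view shows the caddy at about (208,230). Around it stand red (298,197), green (299,239), amber (343,239), blue (391,191), cup (342,188) and tub (393,248). Next I'll enlarge the area and compute positions.

```bash
cat > h.py <<'E'
from plant import *
import cv2,numpy as np
from scipy.spatial.transform import Rotation as Ro
def pix2plane(n,uv,z):
    c=get_calibration(n);R=c["R"];C=-R.T@c["t"]
    r=R.T@np.linalg.inv(c["camera_matrix"])@np.array([*uv,1.]);return C+r*(z-C[2])/r[2]
def pixd(n,uv,d):
    c=get_calibration(n);return c["R"].T@(np.linalg.inv(c["camera_matrix"])@np.array([*uv,1.])*d-c["t"])
E
python3 - <<'E'
from h import *
im=cv2.imread("pics/top0.png");d=np.load("pics/top0.npy")
x0,y0,x1,y1=170,175,420,275
cv2.imwrite("pics/topcrop.png",cv2.resize(im[y0:y1,x0:x1],None,fx=3.2,fy=3.2,interpolation=cv2.INTER_CUBIC))
hsv=cv2.cvtColor(im,cv2.COLOR_BGR2HSV);H,S,V=cv2.split(hsv)
m={'red':((H<10)|(H>170))&(S>110)&(V>60),'green':(H>60)&(H<95)&(S>90),'blue':(H>105)&(H<130)&(S>110)&(V>50),'black':(V<55)}
for k,a in m.items():
    a=a.astype(np.uint8);a[:y0]=0;a[y1:]=0;a[:,:x0]=0;a[:,x1:]=0
    n,l,s,c=cv2.connectedComponentsWithStats(a)
    for i in range(1,n):
        if s[i,4]>25:
            dd=np.median(d[l==i]);print(k,s[i],c[i].round(1),pixd("top",c[i],dd).round(4))
print(finger_overhang)
E
```

```text
red [331 178  22  22 376] [341.3 188.1] [ 0.5817 -0.1755  0.0598]
red [294 192   9  10  72] [298.  196.5] [ 0.5576 -0.0652  0.0794]
red [213 206  22  22 371] [223.5 217. ] [0.5251 0.1261 0.0055]
green [180 232  22  21 357] [190.5 242.2] [0.461  0.2104 0.0055]
green [295 236   9  10  73] [299.2 240.5] [ 0.4485 -0.0647  0.0788]
blue [386 186  11  10  76] [391.2 190.8] [ 0.5671 -0.2958  0.0794]
blue [209 235  22  22 377] [219.5 245.6] [0.4507 0.1361 0.0056]
black [379 194   7  10  32] [381.2 199.2] [ 0.5575 -0.2804  0.0309]
black [185 204  21  21 354] [195.  213.9] [0.5347 0.2001 0.0059]
black [332 232  19  20 296] [341.4 241.7] [ 0.4437 -0.1671  0.0756]
0.022
```

View pics/topcrop.png

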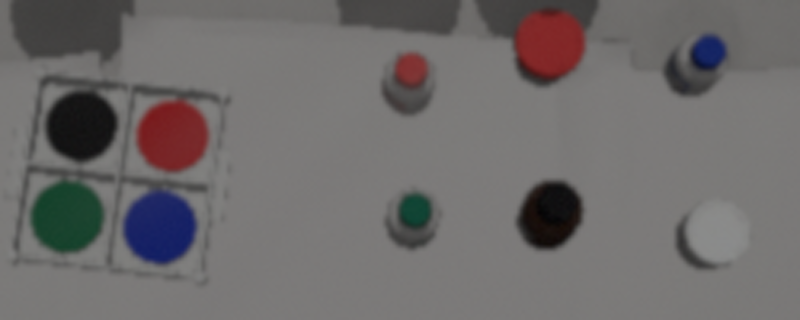

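The cap tops measure z≈0.079 (expected 0.080). The pads are 75 mm apart and the tray is yawed about -7.7°. The crop shows the amber cap at crop (555,203), which is full-image (343.4,238.4). I'll close the jaws along the tray's diagonal when placing.

```bash
cat >> h.py <<'E'
PAD={'red':(.5251,.1261),'green':(.461,.2104),'blue':(.4507,.1361),'black':(.5347,.2001)}
BOT={'red':(.5576,-.0652),'green':(.4485,-.0647),'blue':(.5671,-.2958),'black':tuple(pix2plane("top",(343.4,238.4),.103)[:2])}
def q(deg):
    a=np.radians(deg);y=np.array([np.cos(a),np.sin(a),0]);z=np.array([0,0,-1.])
    return Ro.from_matrix(np.c_[np.cross(y,z),y,z]).as_quat()
HI=.21
def pick(k):
    x,y=BOT[k];zt=(.053 if k=='black' else .034)+.003;a=np.degrees(np.arctan2(y,x))+15
    grip(.085);move_ptp([x,y,HI],q(a));print(k,(x,y),read_joint_positions().round(2))
    movel([x,y,zt],rate=.12);print('F',read_force().round(1));grip(.0)
    w=read_width();print('w',w,read_grasp_force())
    movel([x,y,HI],rate=.12);print('up',read_width(),read_grasp_force(),read_force().round(1),read_t())
def place(k):
    x,y=PAD[k];zt=(.053 if k=='black' else .034)+.003+.007
    move_ptp([x,y,HI],q(37.3));print(read_joint_positions().round(2))
    movel([x,y,.10],rate=.12);movel([x,y,zt],rate=.06);print('F',read_force().round(1))
    grip(.064 if k!='black' else .068);movel([x,y,HI],rate=.12);print('done',k,read_width(),read_t())
E
python3 - <<'E'
from h import *
pick('red')
im,d=capture("wrist");cv2.imwrite("pics/w1.png",im[:,:,::-1])
E
```

```text
red (0.5576, -0.0652) [-0.12  0.25 -0.16  1.16  0.    1.31]
F [0.3 0.6 0.6]
w 0.03656589899053583 54.371267397564225
up 0.03637070839600221 53.70154573058244 [ 0.2 -0.3 -0.9] 6.625
```

View pics/w1.png

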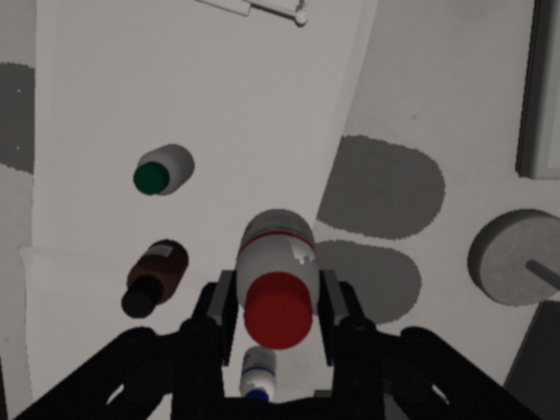

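The wrist view shows the red bottle held, with its cap at (278,310), centred between the jaws. The width of 36.6 mm is below 42, so I'll check where the bottle sits in the grip.

```bash
python3 - <<'E'
from h import *
p=read_ee_pos();im,d=capture("wrist");c=get_calibration("wrist");K=np.linalg.inv(c["camera_matrix"])
print(p,Ro.from_quat(read_tcp_rot()).as_euler('xyz',degrees=True))
for uv in [(278,295),(278,310),(278,330),(255,310),(302,310),(278,275),(278,345),(278,260),(278,245),(278,225),(278,215),(225,290),(332,290)]:
    D=d[uv[1],uv[0]];print(uv,D,(c["T_tool_cam"]@np.r_[K@[*uv,1]*D,1])[:3].round(4))
a,_=capture("scene")
cv2.imwrite("pics/s1.png",cv2.resize(a[80:330,160:460,::-1],None,fx=2,fy=2,interpolation=cv2.INTER_CUBIC))
E
```

```text
[ 0.55707323 -0.06514565  0.20914971] [-1.79926668e+02 -2.14735372e-02  9.83301860e+01]
(278, 295) 0.1272133 [ 0.013   0.0005 -0.0424]
(278, 310) 0.13011919 [ 0.0061  0.0006 -0.0417]
(278, 330) 0.13193439 [-0.002   0.0006 -0.0425]
(255, 310) 0.13105261 [ 0.0056 -0.0081 -0.0409]
(302, 310) 0.13001725 [ 0.0062  0.0095 -0.0417]
(278, 275) 0.13885714 [ 0.0143  0.0006 -0.0297]
(278, 345) 0.13611442 [-0.0102  0.0006 -0.0408]
(278, 260) 0.1460068 [ 0.0168  0.0006 -0.0213]
(278, 245) 0.1500293 [ 0.0211  0.0006 -0.0156]
(278, 225) 0.17125638 [0.022  0.0006 0.007 ]
(278, 215) 0.18502125 [0.0223 0.0006 0.0217]
(225, 290) 0.13716285 [ 0.0095 -0.0202 -0.0331]
(332, 290) 0.13684106 [ 0.0097  0.0216 -0.0334]
```

View pics/s1.png

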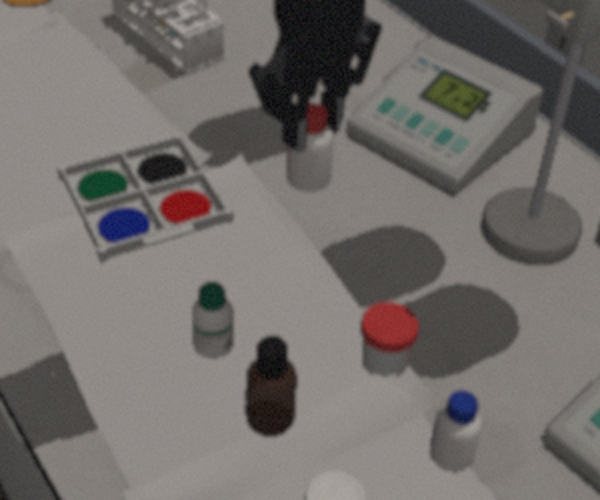

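The bottle hangs upright and centred: the cap top is at tool z -0.042 (expected -0.043) and the body edge at 0.022. In the scene view the bottle hangs straight at about (310,150) in the crop. I'll place it.

```bash
python3 - <<'E'
from h import *
place('red')
a,d=capture("wrist");cv2.imwrite("pics/w2.png",a[:,:,::-1])
pick('green')
b,d=capture("top");cv2.imwrite("pics/t2.png",cv2.resize(b[150:290,150:430,::-1],None,fx=2.5,fy=2.5))
E
```

```text
[ 0.23  0.21 -0.21  1.15 -0.    1.16]
F [0.6 0.1 0.1]
done red 0.0639854240526141 11.6417
green (0.4485, -0.0647) [-0.14  0.04 -0.4   1.13  0.    1.31]
F [-0.5  0.1 -0.6]
w 0.036461641857350714 54.92463148247111
up 0.036313724617904816 54.092990475764964 [ 0.9  0.  -1.5] 16.5833
```

View pics/w2.png

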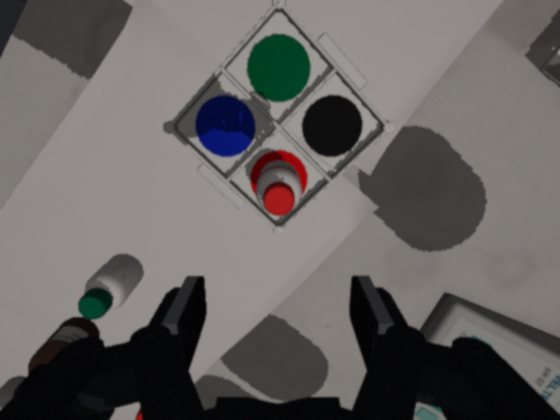

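View pics/t2.png

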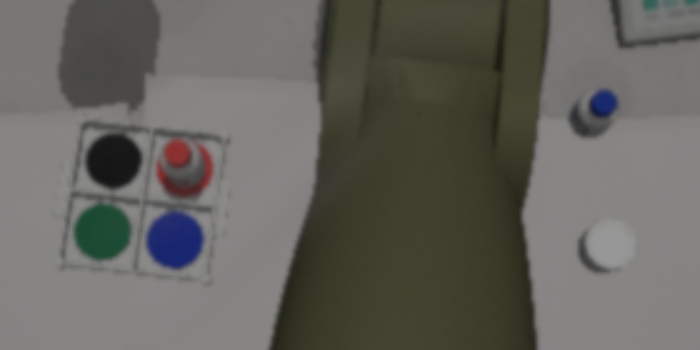

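Red stands upright inside its pad: wrist view cap (278,198), top crop cap (178,152) with the pad at (185,167). I'll continue with the other three.

```bash
python3 - <<'E'
from h import *
place('green'); pick('blue'); place('blue'); pick('black')
p=read_ee_pos();im,d=capture("wrist");cv2.imwrite("pics/w3.png",im[:,:,::-1])
E
```

```text
[ 0.43  0.14 -0.29  1.14 -0.    1.35]
F [ 0.2 -0.4  0.3]
done green 0.06404563872796262 21.7667
blue (0.5671, -0.2958) [-0.48  0.39  0.04  1.22  0.    1.31]
F [-1.2 -0.8  0.7]
w 0.03638033389026315 55.69308994919993
up 0.036110953924816794 54.06050027551828 [-0.4  0.2 -2.2] 27.7167
[ 0.29  0.08 -0.36  1.13 -0.    1.21]
F [-0.3 -0.1  0.8]
done blue 0.06408403380794812 33.425
black (np.float64(0.4474533592925053), np.float64(-0.16849968409878777)) [-0.36  0.09 -0.35  1.13  0.    1.31]
F [-1.1  0.2 -0.2]
w 0.034641958632669084 49.90141217596829
up 0.02794967222322149 65.12019013054669 [-0.7  0.9 -1.4] 38.3417
```

View pics/w3.png

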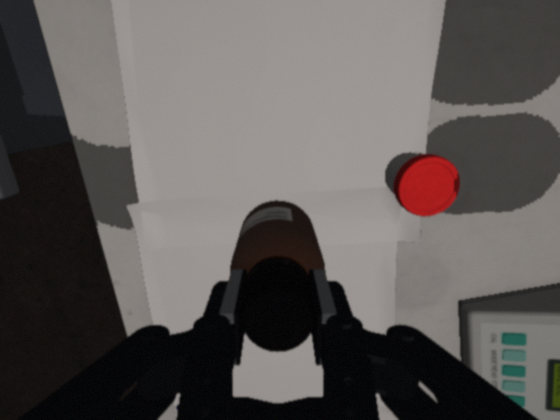

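The amber bottle's cap is at (278,303) and it looks upright, but the grip slid up to the neck (width 28 mm). I'll measure how it hangs.

```bash
python3 - <<'E'
from h import *
im,d=capture("wrist");c=get_calibration("wrist");K=np.linalg.inv(c["camera_matrix"])
for uv in [(278,285),(278,303),(278,325),(255,303),(300,303),(278,345),(278,255),(278,240),(278,220),(278,207)]:
    D=d[uv[1],uv[0]];print(uv,(c["T_tool_cam"]@np.r_[K@[*uv,1]*D,1])[:3].round(4))
print(read_ee_pos(),read_width(),read_grasp_force())
a,_=capture("scene");cv2.imwrite("pics/s3.png",cv2.resize(a[180:340,200:400,::-1],None,fx=3,fy=3,interpolation=cv2.INTER_CUBIC))
E
```

```text
(278, 285) [ 0.013   0.0008 -0.035 ]
(278, 303) [ 0.0074  0.0008 -0.0387]
(278, 325) [-0.0011  0.0009 -0.0405]
(255, 303) [ 0.0084 -0.0077 -0.0404]
(300, 303) [ 0.0083  0.0091 -0.0402]
(278, 345) [-0.0121  0.0009 -0.0382]
(278, 255) [ 0.0143  0.0009 -0.0107]
(278, 240) [ 0.0194  0.0009 -0.0055]
(278, 220) [0.0217 0.0009 0.0156]
(278, 207) [0.0209 0.0009 0.0409]
[ 0.44698549 -0.16834072  0.2092507 ] 0.02761143385392835 65.1201341743581
```

View pics/s3.png

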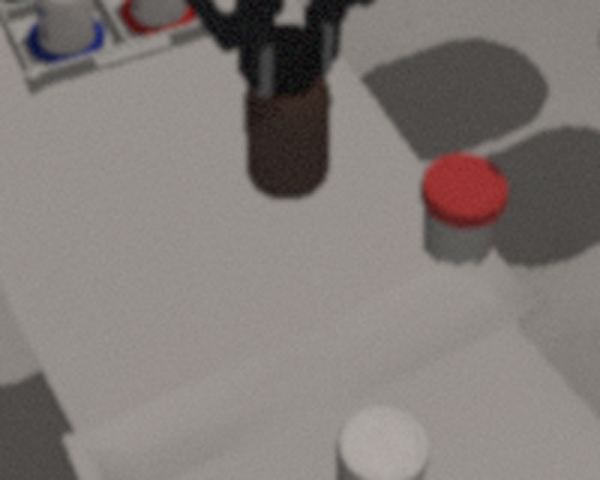

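Amber slid about 7 mm in the grip: the cap top is at tool z -0.0405, so the foot is about 62.5 mm below the TCP. It still hangs vertical. I'll place it at the adjusted height, feeling for contact.

```bash
python3 - <<'E'
from h import *
x,y=PAD['black']
move_ptp([x,y,HI],q(37.3));movel([x,y,.12],rate=.12);movel([x,y,.075],rate=.06)
dwell(.2);f0=read_force()[2];z=.0735
while z>.0665:
    movel([x,y,z],rate=.02);dwell(.1);f=read_force()[2]-f0;print(z,f.round(2))
    if f>2.5:break
    z-=.001
grip(.07);movel([x,y,HI],rate=.1)
move_joints([-.6,.09,-.35,1.13,0,1.31]);print(read_t())
b,d=capture("top");cv2.imwrite("pics/t4.png",cv2.resize(b[170:280,170:420,::-1],None,fx=3.2,fy=3.2,interpolation=cv2.INTER_CUBIC))
s,_=capture("scene");cv2.imwrite("pics/s4.png",cv2.resize(s[120:240,150:310,::-1],None,fx=4,fy=4,interpolation=cv2.INTER_CUBIC))
H,S,V=cv2.split(cv2.cvtColor(b,cv2.COLOR_RGB2HSV))
P={k:pixd for k in PAD}
m={'red':((H<10)|(H>170))&(S>110)&(V>60),'green':(H>60)&(H<95)&(S>90),'blue':(H>105)&(H<130)&(S>110)&(V>50),'black':(V<55)}
c=get_calibration("top");v,u=np.mgrid[:420,:560]
W=((np.stack([u,v,np.ones_like(u)],-1)@np.linalg.inv(c["camera_matrix"]).T)*d[...,None]-c["t"])@c["R"]
for k,a in m.items():
    zc=.109 if k=='black' else .086
    g=a&(abs(W[...,2]-zc)<.006)&(np.hypot(W[...,0]-PAD[k][0],W[...,1]-PAD[k][1])<.05)
    p=pix2plane("top",(u[g].mean(),v[g].mean()),zc);print(k,g.sum(),np.median(W[...,2][g]).round(4),(p[:2]-PAD[k]).round(4))
E
```

```text
0.0735 -0.48
0.0725 -0.35
0.0715 -0.85
0.0705 -0.14
0.06949999999999999 -0.64
0.06849999999999999 1.86
0.06749999999999999 8.27
48.2
red 78 0.0854 [-0.0007 -0.001 ]
green 71 0.0852 [-0.0009 -0.0023]
blue 75 0.085 [ 0.0001 -0.0018]
black 98 0.1078 [ 0.0023 -0.0015]
```

View pics/t4.png

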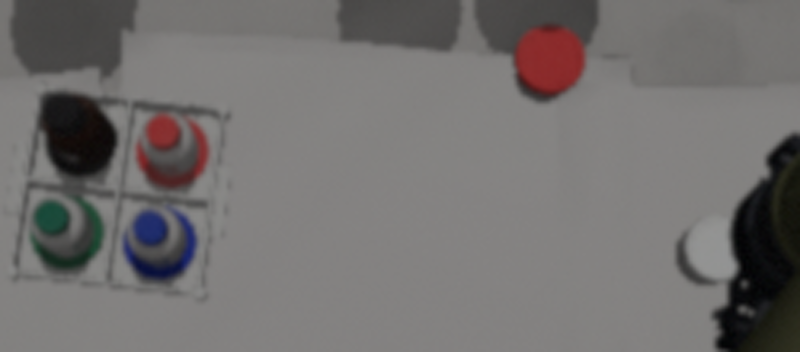

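View pics/s4.png

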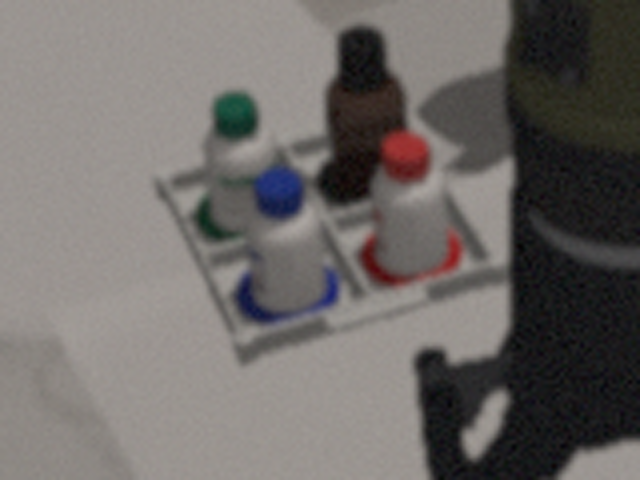

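All four bottles stand upright on the right pads, with cap centres within 3 mm. The cup at crop (550,60) and the tub at (715,248) are where they were: the crop starts 5 px higher, which accounts for the 16 px shift.

```bash
python3 -c "
from plant import *
print(read_force(),job_done(),read_t())"
```

```text
the job is handed in; nothing more can be done
the job is handed in; nothing more can be done
```

All four bottles stand upright on their matching pads, with each cap within 3 mm of its pad's centre; the cup and tub were not moved, and the job was handed in at about 48 s, though no verdict came back.

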